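Light the test nest and hold its guard open

ROBOT

A 6-joint arm with a two-finger parallel gripper is mounted at the origin on the work surface. World frame = base frame: x ahead of the robot, y to its left, z up, the work surface at z = 0. Lengths are in m, angles in rad, forces in N, time in s.
With the tool pointing down it reaches from about 0.375 to 0.9 m from the base axis. Payload 3.1 kg.
Tool frame: the origin (TCP) lies between the finger pads; the fingertips stand manip.finger_overhang ahead of it and the grasp point (between the pads) lies 5 mm behind it (manip.finger_overhang is the distance from the TCP to the fingertips, in m); z points along the fingers, y is the line along which they close (so a half turn about z gives the same grasp; the last joint's range is limited). The gripper opens to 85 mm and grips with 20 to 120 N. Pads are 22 mm wide; open, the fingers measure 114 mm over their backs; the gripper's body (76 mm by 85 mm) begins 54 mm behind the grasp point. The pads swing forward as they close: fully open they stand 13 mm farther back than shut.
Start: joints at [-1.331, 0.527, 1.433, -0, 1.181, -0.178], TCP at [0.254, -0.571, 0.245] pointing down, gripper open.
Joint ranges: [-3.08, 3.08], [-0.75, 2.2], [0.22, 2.44], [-1.43, 4.57], [0, 2.65], [-2.85, 2.85]. Speed limits (rad/s): [2.79, 2.79, 3.14, 3.14, 3.14, 3.14].

INTERFACE

Orientations are given as a unit quaternion [x, y, z, w].
In Python, from station import manip gives the robot as it stands.
- The arm moves only by the tool drive_tool, never from a script. Its argument "plan" is a list of rows, each a list of 7 numbers: the shift along the tool's x, y, z in m, then the turn, a rotation vector about the tool's x, y, z in degrees, then the opening, from -1 (shut) to 1 (fully open). In form: [[x, y, z, wx, wy, wz, gripper], ...]. A call has 1 to 10 rows; each row shifts and turns the commanded pose from where the row before left it, along the tool's axes as they then stand; what a row does not reach is not made up. A row lasts 1/10 s, in which the tool goes at most 50 mm and 8.59 degrees, less where a joint would pass 70% of its speed; a pose out of reach is approached as far as the arm can. A call is refused whole if a number of a shift passes 0.05 or a number of a turn 8.59, either way. A call with a gripper value outside its range is refused whole. The fingers move at their own pace and stop on an object; "newtons" is the grip in N (left out, the last holds). Time passes only in rows, so rows that do not move let the fingers close. It gives the time, the measured TCP pose, the force, the opening and the grip force at its end, in the units of the state.
- manip.sense(): the state, without advancing time (a new reading comes with each control period).
- manip.snapshot(name): name is "scene" or "side" or "wrist"; returns a dict with "image" (384x512x3 uint8, red, green, blue), "z_map" (384x512 float32, m along the optical axis (not along the pixel's ray), 0 where there is no reading), "fov_y" (degrees; the focal length in pixels is half the picture's height over the tangent of half this angle, whatever the lens; pixels are square), "cx", "cy" (the principal point, pixels), "extrinsics" (4x4, takes a point from camera to world coordinates); the wrist camera has in their place "mount" (4x4, takes a point from camera to tool coordinates, whose origin is the TCP and whose axes are the flange's). Camera axes: x right, y up, looking along -z (the intrinsics and any distortion apply to the point x, -y, -z); pixel columns grow to the right and rows downward; lengths in m; the calibration is good to about 2 mm. A picture is of the moment at which its call begins: read the wrist's pose just before it.
- manip.sign_off(): hands the job in; it is judged then, once.
The state is a dict: "t": time; "q": joint angles; "qd": joint speeds; "tau": joint torques, N m; "tcp_pos": TCP position; "tool_rot": TCP orientation; "force": force on the tool from outside, world axes, zero at the start; "ft_torque": the same for the moment, N m; "finger_gap": opening from 0.0 (shut) to 1.0 (fully open); "gripper_force": force on a finger pad.
Only numpy, scipy, OpenCV 4.12 (cv2) and the standard library are available. Lean on these libraries where they do the work, as an engineer would, in place of code of your own. Each camera call takes 0.05 s, during which the arm holds its last target. There are 200 camera calls.

TASK

With the gripper, lift the orange-handled lantern off its charging stand and stand it upright, wholly on the green-edged pad on the other side of the tester, setting it down rather than dropping it. Then raise the tester's yellow guard, the one with the black bar, to 60 degrees above closed and keep holding it there with the gripper for the overhead inspection camera: the guard falls shut if let go, so finish while still holding it. Leave the other things on the bench where they are.

Things in the scene. Friction and masses are not known exactly. Their poses are not given: they have to be found in the camera images.
- lamp: loose cordless lantern, 0.3 to 0.65 kg: grey round base 80 mm diameter and 30 mm high, cream light column 62 mm diameter, orange cap 72 mm diameter up to 125 mm, orange bail handle above it. Origin at the centre of its underside, z up; the handle runs along its y axis. Starts standing in the stand, turned any amount up to 0.8 rad
- lamp_bar (a point): middle of the lantern's handle: a straight horizontal round bar 12 mm thick, 80 mm long along the lantern's y, its centre 175 mm above the lantern's underside; 50 mm free between the bar and the cap, side posts at both ends (68 mm free between them)
- stand: fixed round black charging cup, 110 mm diameter, 38 mm high; the lantern stands on its inner floor 30 mm above the bench within an 8 mm high rim (inside diameter 94 mm). Origin at the centre of its underside
- pad: fixed flat square pad, 150 by 150 mm, 3 mm thick, white with a green edge. Origin at the centre of its underside; sides along its x and y. Stand and pad lie one to the left and one to the right of the tester, either way round
- tester: fixed white test box, 200 (x) by 180 (y) by 75 mm high, a grey nest with a part inside, covered by the guard. Origin at the centre of its underside; its front faces its -x, towards the robot, turned up to 0.3 rad
- guard (a joint): angle of the guard in rad: 0 shut (level), growing as its front edge rises; 60 degrees is 1.047; stop at 1.4. No spring or latch: its weight (0.38 kg) closes it from any angle
- guard_cover: the guard: flat yellow frame with a clear window, 200 by 180 by 6 mm, with the black bar on top. Origin on the hinge at the middle of its rear edge; its own -x runs from the hinge to its front edge, its z is up when shut
- guard_bar (a point): middle of the guard's black handle bar: round, 12 mm thick, 100 mm long, parallel to the hinge, 170 mm from the hinge along the guard towards its front edge and 46 mm above the hinge line (40 mm above the guard's face, 34 mm free under it; 88 mm free between its end posts)
- guard_hinge (a point): middle of the hinge line, at the rear top edge of the tester (100 mm along the tester's x from its centre, 75.5 mm up); the hinge line runs along the tester's y; fixed
- driver: bystander, loose: blue and black inline power screwdriver lying down, 250 mm long along its x, 38 mm thick
- housing: bystander, loose: open aluminium housing 90 by 120 by 45 mm
- tape_roll: bystander, loose: green tape ring lying flat, 80 mm diameter, 22 mm high
- carton: bystander, loose: cardboard carton 120 by 90 by 70 mm
- cleaner: bystander, loose: white bottle with red cap, 56 mm diameter, 150 mm high
- parts_tray: bystander, loose: blue divided tray 150 by 110 by 35 mm
There are look-alikes about, which are no part of the job. Of the things like the lamp, leave any that is blue; of the rest the larger one is meant.

How it is judged:
On the way, in this order (a step that is already met when the one before it is completed fails the run):
1. lantern lifted clear of its stand in the gripper, guard shut (z of lamp in the frame of stand above 0.045 m and contact force between the fingers and lamp above 0.5 N and value of joint guard below 0.06 rad), for 0.1 s.
2. lantern standing wholly on the pad, let go, guard still shut (x of lamp in the frame of pad between -0.036 and 0.036 m and y of lamp in the frame of pad between -0.036 and 0.036 m and height (world z) of lamp below 0.008 m and angle between lamp's own z axis and vertical below 0.1 rad and linear speed of lamp below 0.03 m/s and contact force between the fingers and lamp below 0.05 N and value of joint guard below 0.06 rad), for 0.3 s.
At the end, for the whole second after the job is handed in: The gripper's fingers hold the guard still at 60 degrees (within 8 degrees) with nothing else propping it, and the lantern stands upright, let go, with its base wholly on the pad (centre within 36 mm of the pad's centre along both sides) (value of joint guard between 0.907 and 1.187 rad and velocity of joint guard between -0.05 and 0.05 rad/s and contact force between the fingers and guard_cover above 0.4 N and contact force between guard_cover and driver below 0.05 N and contact force between guard_cover and housing below 0.05 N and contact force between guard_cover and tape_roll below 0.05 N and contact force between guard_cover and carton below 0.05 N and contact force between guard_cover and cleaner below 0.05 N and contact force between guard_cover and parts_tray below 0.05 N and contact force between each of guard_cover, the fingers and lamp below 0.05 N and x of lamp in the frame of pad between -0.036 and 0.036 m and y of lamp in the frame of pad between -0.036 and 0.036 m and height (world z) of lamp below 0.008 m and angle between lamp's own z axis and vertical below 0.1 rad and linear speed of lamp below 0.03 m/s); the arm keeps its last pose, push and grip.
It fails at once if a bystander is moved more than 30 mm (distance of any of driver, housing, tape_roll, carton, cleaner, parts_tray from where it was at the start of the episode above 0.03 m).
It fails at once if the lantern is tipped over (angle between lamp's own z axis and vertical above 0.7 rad).
It fails at once if the lantern is dropped from more than about 25 mm above the bench (contact force between the fingers and lamp below 0.01 N and linear speed of lamp above 0.35 m/s and height (world z) of lamp above 0.018 m).
It also fails if it takes over 64 s, if anything falls off the work surface, if the arm or the gripper's body presses on something with over 40 N, if the wrist force passes 120 N, or if a joint passes its speed limit or range.

## Working session

There is one attempt and no reset: what is moved stays moved. The work goes in short steps, Python scripts to look and compute and a tool call to move; the robot and the scene stay as the last step left them, time stands still between calls to the robot, and variables do not carry over. Pictures are saved under pics/ and viewed, at most 10 in all, crops included, and the job is handed in when it is done.

Besides the shell and the picture viewer there is one more tool, called after "Emit:" by a JSON object that holds its "name" and its "arguments", one argument or row to a line. drive_tool: Moves the arm, as the interface text tells. Its arguments: {"type":"object","properties":{"plan":{"type":"array"},"newtons":{"type":"number"}},"required":["plan"]}

```bash
mkdir -p pics; ls
cat > h.py <<'E'
import numpy as np, cv2
from station import manip
def snap(n):
    s=manip.sense(); d=manip.snapshot(n)
    d['f']=d['image'].shape[0]/2/np.tan(np.radians(d['fov_y'])/2)
    if 'extrinsics' in d: d['T']=np.array(d['extrinsics'])
    else:
        from scipy.spatial.transform import Rotation as R
        M=np.eye(4);M[:3,:3]=R.from_quat(s['tool_rot']).as_matrix();M[:3,3]=s['tcp_pos'];d['T']=M@np.array(d['mount'])
    return d
def cloud(d):
    z=d['z_map'];v,u=np.mgrid[:z.shape[0],:z.shape[1]]
    P=np.stack([(u-d['cx'])/d['f']*z,-(v-d['cy'])/d['f']*z,-z],-1)
    W=P@d['T'][:3,:3].T+d['T'][:3,3]; W[z==0]=np.nan
    return W
def ray(d,u,v,h):
    r=d['T'][:3,:3]@np.array([(u-d['cx'])/d['f'],-(v-d['cy'])/d['f'],-1]);o=d['T'][:3,3]
    return o+r*(h-o[2])/r[2]
E
python3 - <<'E'
from h import *
for n in ['scene','side']:
    d=snap(n); print({k:(v if np.size(v)<20 else np.shape(v)) for k,v in d.items()})
    cv2.imwrite(f'pics/{n}0.png',cv2.resize(d['image'][:,:,::-1],(800,600)))
    np.savez(n+'0.npz',**{k:d[k] for k in d})
print(manip.finger_overhang, manip.sense())
E
```

```text
pics
{'image': (384, 512, 3), 'z_map': (384, 512), 'fov_y': 57.64081445430706, 'cx': 253.45113084471208, 'cy': 189.16214676164137, 'extrinsics': array([[ 0.63289985, -0.59679992,  0.49322169,  1.13551722],
       [ 0.77403802,  0.47341205, -0.42041191, -0.52632154],
       [ 0.0174047 ,  0.64785097,  0.76156824,  1.12447806],
       [ 0.        ,  0.        ,  0.        ,  1.        ]]), 'f': np.float64(348.9522401174553), 'T': array([[ 0.63289985, -0.59679992,  0.49322169,  1.13551722],
       [ 0.77403802,  0.47341205, -0.42041191, -0.52632154],
       [ 0.0174047 ,  0.64785097,  0.76156824,  1.12447806],
       [ 0.        ,  0.        ,  0.        ,  1.        ]])}
{'image': (384, 512, 3), 'z_map': (384, 512), 'fov_y': 56.83530743000956, 'cx': 255.48646681666042, 'cy': 188.69149553680077, 'extrinsics': array([[-0.83225141,  0.36766078, -0.41494956,  0.00652634],
       [-0.55404019, -0.52466644,  0.64634712,  0.77514038],
       [ 0.01992638,  0.76782203,  0.64035324,  0.87900091],
       [ 0.        ,  0.        ,  0.        ,  1.        ]]), 'f': np.float64(354.83521138568244),
[... 238 characters left out ...]
.        ]])}
0.014 {'t': 0.1, 'q': array([-1.33146923e+00,  5.28394871e-01,  1.43378801e+00, -6.60467244e-06,
        1.18141682e+00, -1.78482211e-01]), 'qd': array([ 0.00071189,  0.00083296, -0.00291177, -0.00079545,  0.00123813,
        0.00178482]), 'tau': array([ 4.13123803e-05, -4.43304133e+01, -1.78586251e+01, -2.84118660e-04,
        3.86785759e-03, -1.05064416e-06]), 'tcp_pos': array([ 0.25348355, -0.57060119,  0.24441374]), 'tool_rot': array([ 9.78257910e-01,  2.07389618e-01, -3.35774316e-05, -1.00296750e-03]), 'force': array([ 0.62498826,  0.11146264, -0.14829317]), 'ft_torque': array([ 0.02069822, -0.01733013, -0.05331266]), 'gripper_force': 0.0, 'finger_gap': 1.0010819857288906}
```

View pics/scene0.png

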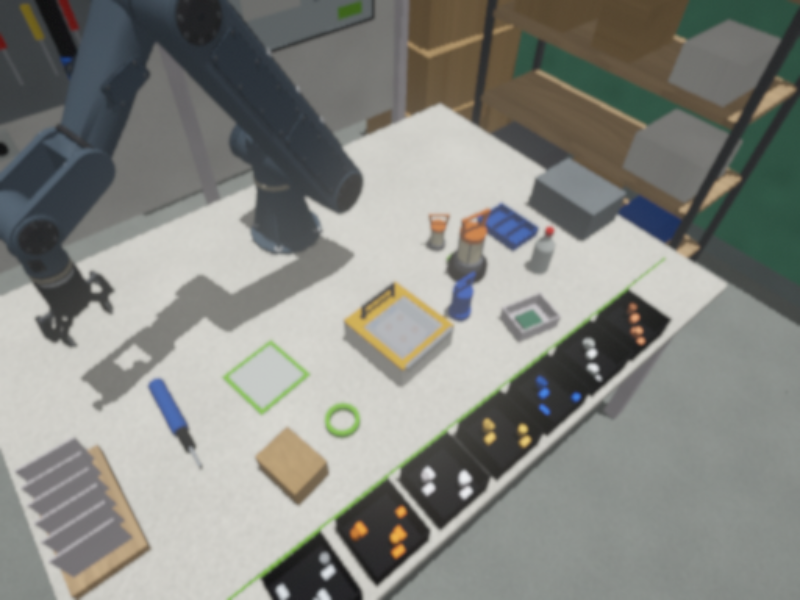

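View pics/side0.png

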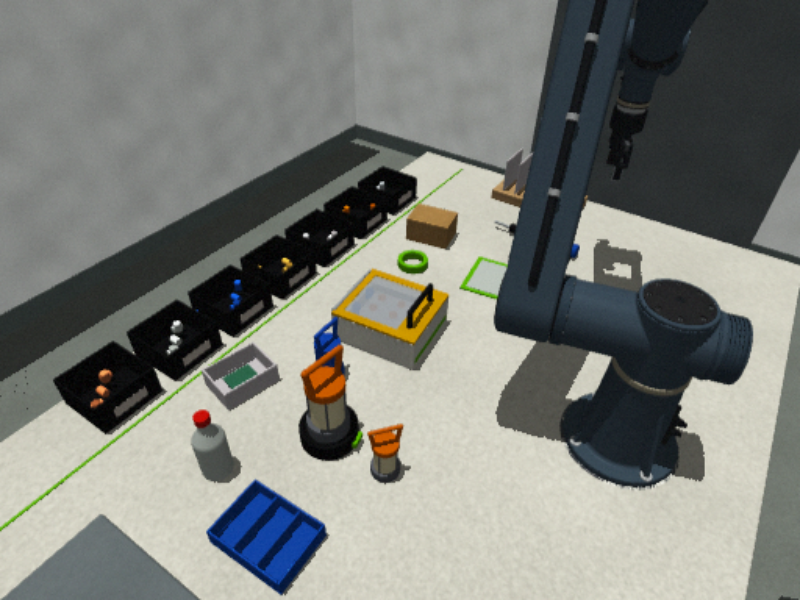

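Lantern candidates, as side-view pixels (800x600): a large orange one in the black cup at (325,400), a small orange one at (385,450), and a blue one at (327,345). In the scene view they are at (470,245), (437,230) and (462,298). I choose the large orange one in the cup. The guard bar is at (420,305) in the side view, the pad at (490,275), and the tester lies between the lantern and the pad.

```bash
cat > m.py <<'E'
from h import *
for n in ['side','scene']:
    d=dict(np.load(n+'0.npz')); W=cloud(d); hsv=cv2.cvtColor(d['image'],cv2.COLOR_RGB2HSV); H,S,V=[hsv[...,i].astype(int) for i in range(3)]
    def st(name,m):
        P=W[m]; P=P[~np.isnan(P[:,0])]
        if len(P)<5: print(n,name,'few',len(P)); return P
        c=P[:,:2].mean(0); ev,ec=np.linalg.eigh(np.cov(P[:,:2].T)); e=ec[:,1]
        t=(P[:,:2]-c)@ec
        print(n,name,len(P),'mean',P.mean(0).round(4),'min',P.min(0).round(3),'max',P.max(0).round(3),'axis',np.degrees(np.arctan2(e[1],e[0])).round(1),'ext',np.ptp(t,axis=0).round(3)); return P
    org=(H>4)&(H<16)&(S>150)
    x,y,z=W[...,0],W[...,1],W[...,2]
    near=(x>.3)&(x<.95)&(abs(y)<.6)
    k=org&near
    num,lab,ss,cc=cv2.connectedComponentsWithStats(k.astype(np.uint8))
    for i in range(1,num):
        if ss[i,4]>40: st('orange%d'%i,lab==i); st('  bar',(lab==i)&(z>.195)); st('  cap',(lab==i)&(z>.148)&(z<.16))
    g=(H>40)&(H<65)&(S>120)&near&(z<.015)
    num,lab,ss,cc=cv2.connectedComponentsWithStats(g.astype(np.uint8))
    for i in range(1,num):
        if ss[i,4]>60: 
            P=st('green%d'%i,lab==i)
            if len(P)>5: print(cv2.minAreaRect(P[:,:2].astype(np.float32)))
    Y=(H>17)&(H<30)&(S>150)&near&(z>.06)&(z<.1)
    P=st('yellow',Y); print(cv2.minAreaRect(P[:,:2].astype(np.float32)))
    c=P.mean(0)
    st('gbar',(V<70)&(z>.105)&(z<.14)&(abs(x-c[0])<.15)&(abs(y-c[1])<.15))
    for nm,mm in [('nonbench',near&(z>.015)&(z<.3))]:
        num,lab,ss,cc=cv2.connectedComponentsWithStats(mm.astype(np.uint8))
        for i in range(1,num):
            if ss[i,4]>100: st('obj%d'%i,lab==i)
E
python3 m.py
```

```text
side orange66 693 mean [0.4491 0.3127 0.1665] min [0.418 0.209 0.04 ] max [0.557 0.355 0.213] axis 93.0 ext [0.134 0.151]
side   bar 147 mean [0.4529 0.3125 0.2073] min [0.444 0.266 0.196] max [0.462 0.355 0.213] axis 82.9 ext [0.01 0.09]
side   cap 388 mean [0.4496 0.3103 0.1539] min [0.419 0.275 0.148] max [0.484 0.345 0.16 ] axis 121.6 ext [0.069 0.071]
side orange83 64 mean [0.9003 0.4682 0.0317] min [0.887 0.446 0.004] max [0.933 0.478 0.048] axis 157.9 ext [0.025 0.051]
side   bar few 0
side   cap few 0
side orange93 50 mean [0.8887 0.4894 0.0131] min [ 0.875  0.479 -0.   ] max [0.92  0.496 0.023] axis 175.5 ext [0.015 0.045]
side   bar few 0
side   cap few 0
side orange109 333 mean [0.324  0.3127 0.0907] min [ 0.303  0.258 -0.004] max [0.388 0.334 0.123] axis 56.6 ext [0.105 0.058]
side   bar few 0
side   cap few 0
side green5 121 mean [ 7.774e-01 -1.891e-01 -7.000e-04] min [ 0.772 -0.502 -0.006] max [0.784 0.062 0.003] axis 89.9 ext [0.011 0.565]
((0.7769526243209839, -0.2200145423412323), (0.5648825168609619, 0.01111062616109848), 89.7252426147461)
side green15 150 mean [ 0.
[... 3702 characters left out ...]
02  0.0212] min [ 0.583 -0.279  0.015] max [ 0.664 -0.2    0.029] axis 159.3 ext [0.077 0.08 ]
scene obj22 1309 mean [ 0.6638 -0.3875  0.0644] min [ 0.589 -0.44   0.015] max [ 0.722 -0.33   0.077] axis -167.0 ext [0.093 0.124]
scene obj23 1048 mean [ 0.8743 -0.16    0.0463] min [ 0.806 -0.227  0.015] max [ 0.937 -0.095  0.075] axis 91.8 ext [0.133 0.135]
scene obj26 1107 mean [ 0.8718 -0.319   0.0462] min [ 0.806 -0.386  0.015] max [ 0.937 -0.255  0.076] axis -170.9 ext [0.147 0.148]
scene obj27 536 mean [ 0.8363 -0.4641  0.0523] min [ 0.806 -0.545  0.015] max [ 0.937 -0.415  0.075] axis 47.9 ext [0.114 0.18 ]m.py:25: RuntimeWarning: Mean of empty slice.
  c=P.mean(0)
  ret = um.true_divide(
```

```bash
cat >> h.py <<'E'
def go(target,yaw=None):
    "tool-frame shift to world target, and turn about tool z (deg) to tool-x yaw"
    from scipy.spatial.transform import Rotation as R
    s=manip.sense(); M=R.from_quat(s['tool_rot']).as_matrix()
    y0=np.degrees(np.arctan2(M[1,0],M[0,0]))
    print('tcp',np.round(s['tcp_pos'],4),'yaw',y0.round(2),'shift',(M.T@(np.array(target)-s['tcp_pos'])).round(4), 'wz',None if yaw is None else round(y0-yaw,2))
E
python3 - <<'E'
from h import *
d=dict(np.load('scene0.npz')); W=cloud(d); hsv=cv2.cvtColor(d['image'],cv2.COLOR_RGB2HSV); H,S,V=[hsv[...,i].astype(int) for i in range(3)]
x,y,z=W[...,0],W[...,1],W[...,2]
print(hsv[240,155],hsv[238,173], hsv[222,243],hsv[200,300])
g=((H>35)&(H<65)&(S>70)&(x<.75)&(z<.015)).astype(np.uint8)
n,l,ss,cc=cv2.connectedComponentsWithStats(g)
for i in range(1,n):
    if ss[i,4]>100:
        c=max(cv2.findContours((l==i).astype(np.uint8),0,1)[0],key=cv2.contourArea)[:,0]
        P=np.array([ray(d,u,v,.003)[:2] for u,v in c],np.float32)
        print('green',ss[i],cv2.minAreaRect(P))
Y=((H>15)&(H<32)&(S>100)&(z>.06)&(z<.1)&(x<.7)&(x>.3)&(abs(y)<.2)).astype(np.uint8)
c=max(cv2.findContours(cv2.morphologyEx(Y,3,np.ones((5,5))),0,1)[0],key=cv2.contourArea)[:,0]
P=np.array([ray(d,u,v,.081)[:2] for u,v in c],np.float32); print('yellow',len(c),cv2.minAreaRect(P))
P=W[(z>.066)&(z<.09)&(x<.7)&(x>.3)&(abs(y)<.15)]; print('top',cv2.minAreaRect(P[:,:2].astype(np.float32)))
d=dict(np.load('side0.npz')); W=cloud(d);x,y,z=W[...,0],W[...,1],W[...,2]
P=W[(z>.07)&(z<.085)&(x<.7)&(x>.3)&(abs(y)<.15)]; print('top side',cv2.minAreaRect(P[:,:2].astype(np.float32)))
hsv=cv2.cvtColor(d['image'],cv2.COLOR_RGB2HSV);H,S,V=[hsv[...,i].astype(int) for i in range(3)]
P=W[(H>105)&(H<125)&(S>150)&(x>.4)&(x<.65)&(y>.1)&(y<.3)]; print('blue lamp',P.min(0),P.max(0))
P=W[(V<60)&(z<.05)&(z>.03)&(abs(x-.45)<.1)&(abs(y-.31)<.1)]; print('stand',cv2.minAreaRect(P[:,:2].astype(np.float32)))
go([.45,-.25,.40],0)
E
python3 - <<'E'
import cv2,sys
sys.path.insert(0,'.')
i=cv2.imread('pics/side0.png')[320:500,260:440]; cv2.imwrite('pics/crop1.png',cv2.resize(i,(540,540)))
E
```

```text
[ 75   5 202] [ 70   4 202] [ 22 145 201] [113  77 173]
green [143 219  55  46 274] ((0.4086921811103821, -0.30990856885910034), (0.14582927525043488, 0.14697299897670746), 8.430365562438965)
yellow 143 ((0.5270358324050903, -0.0019230544567108154), (0.19363930821418762, 0.18041926622390747), 7.733497619628906)
top ((0.5312998294830322, 7.888674736022949e-05), (0.20644405484199524, 0.18339656293392181), 5.936882019042969)
top side ((0.5277596712112427, 0.0016295388340950012), (0.2076326161623001, 0.18540218472480774), 6.348679065704346)
blue lamp [0.52510224 0.15261339 0.01410917] [0.57680062 0.22011207 0.13957518]
stand ((0.44717127084732056, 0.31686684489250183), (0.10871082544326782, 0.09023231267929077), 43.50020217895508)
tcp [ 0.2535 -0.5706  0.2444] yaw 23.94 shift [ 0.3098 -0.2136 -0.1551] wz 23.94
```

View pics/crop1.png

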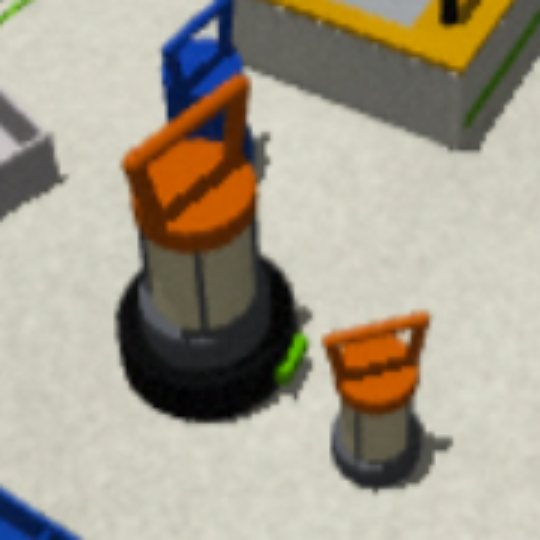

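The crop shows the large orange lantern at (200,200) seated in the black cup. The small orange one at (375,410) is free-standing, and the blue one is behind at (200,70). The choice holds.

Emit:
{"name": "drive_tool", "arguments": {
  "plan": [
    [0.015, -0.01, -0.025, 0, 0, 0, 1],
    [0.033, -0.022, -0.02, 0, 0, 0, 1],
    [0.033, -0.023, -0.02, 0, 0, 0, 1],
    [0.033, -0.023, -0.02, 0, 0, 0, 1],
    [0.033, -0.023, -0.02, 0, 0, 0, 1],
    [0.033, -0.023, -0.02, 0, 0, 0, 1],
    [0.033, -0.023, -0.02, 0, 0, 0, 1],
    [0.033, -0.023, -0.01, 0, 0, 0, 1],
    [0.033, -0.023, 0, 0, 0, 0, 1],
    [0.03, -0.02, 0, 0, 0, 0, 1]
  ]
}}

```text
t: 1.1
tcp_pos: [0.4502, -0.2492, 0.4006]
tool_rot: [0.978, 0.208, 0.0, 0.0]
force: [-0.2, 0.4, -0.1]
finger_gap: 1.001
gripper_force: 0.0
```

Emit:
{"name": "drive_tool", "arguments": {
  "plan": [
    [0, 0, 0, 0, 0, -8.5, 1],
    [0, 0, 0, 0, 0, -8.5, 1],
    [0, 0, 0, 0, 0, -8.5, 1],
    [0, 0, 0, 0, 0, -8.5, 1],
    [0, 0, 0, 0, 0, -8.5, 1],
    [0, 0, 0, 0, 0, -8.5, 1],
    [0, 0, 0, 0, 0, -8, 1],
    [0, 0, 0, 0, 0, 0, 1]
  ]
}}

```text
t: 1.9
tcp_pos: [0.4493, -0.2509, 0.3998]
tool_rot: [0.749, 0.662, -0.0, -0.001]
force: [-0.3, -0.8, -1.0]
finger_gap: 1.001
gripper_force: 0.0
```

Run:
```python
from h import *
d=snap('wrist'); np.savez('w1.npz',**d); cv2.imwrite('pics/w1.png',d['image'][:,:,::-1])
go([.49,.05,.40],83); go([.49,.311,.40],83)
W=cloud(d); hsv=cv2.cvtColor(d['image'],cv2.COLOR_RGB2HSV);H,S,V=[hsv[...,i].astype(int) for i in range(3)]
g=((H>35)&(H<75)&(S>80)).astype(np.uint8)
n,l,ss,cc=cv2.connectedComponentsWithStats(g)
for i in range(1,n):
    if ss[i,4]>100:
        c=max(cv2.findContours((l==i).astype(np.uint8),0,1)[0],key=cv2.contourArea)[:,0]
        P=np.array([ray(d,u,v,.003)[:2] for u,v in c],np.float32)
        print('green',ss[i],cv2.minAreaRect(P), np.nanmean(W[l==i],0))
```

```text
tcp [ 0.4494 -0.251   0.3999] yaw 82.78 shift [3.037e-01 2.400e-03 1.000e-04] wz -0.22
tcp [ 0.4494 -0.251   0.3999] yaw 82.78 shift [ 5.626e-01 -3.040e-02  2.000e-04] wz -0.22
green [ 452    0   28  324 1203] ((0.7784469723701477, -0.38245531916618347), (0.006629790645092726, 0.5609720349311829), 0.049452997744083405) [ 0.77888591 -0.34366587  0.00235818]
green [ 343   85   55   54 1394] ((0.6250817775726318, -0.23993933200836182), (0.08168917149305344, 0.08418526500463486), 87.54417419433594) [ 0.62061066 -0.23655454  0.02093863]
green [ 181  115  113  108 2333] ((0.40724724531173706, -0.308881938457489), (0.1501358300447464, 0.150947704911232), 8.5070161819458) [ 0.40920373 -0.3030724   0.00382261]
```

View pics/w1.png

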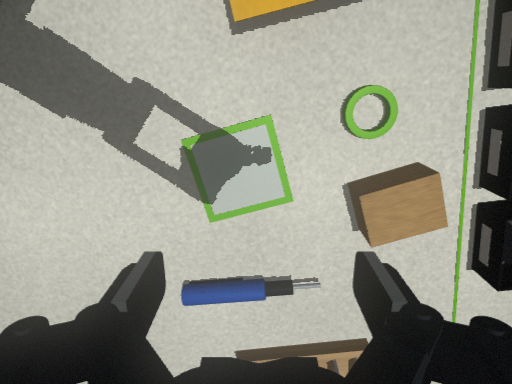

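The wrist view shows the pad centred near (237,168) and clear, with the screwdriver at (245,290), the carton at (400,205) and the tape ring at (370,110) all off it. Next I go towards the lantern.

Emit:
{"name": "drive_tool", "arguments": {
  "plan": [
    [0.03, -0.003, 0, 0, 0, 0, 1],
    [0.045, -0.005, 0, 0, 0, 0, 1],
    [0.048, -0.006, 0, 0, 0, 0, 1],
    [0.048, -0.006, 0, 0, 0, 0, 1],
    [0.048, -0.006, 0, 0, 0, 0, 1],
    [0.048, -0.006, 0, 0, 0, 0, 1],
    [0.048, -0.006, 0, 0, 0, 0, 1],
    [0.048, -0.006, 0, 0, 0, 0, 1],
    [0.048, -0.006, 0, 0, 0, 0, 1],
    [0.03, 0, 0, 0, 0, 0, 1]
  ]
}}

```text
t: 2.95
tcp_pos: [0.4531, 0.1957, 0.4003]
tool_rot: [0.749, 0.662, 0.0, -0.0]
force: [0.7, -0.8, -0.2]
finger_gap: 0.996
gripper_force: 0.0
```

Emit:
{"name": "drive_tool", "arguments": {
  "plan": [
    [0, 0, 0, 0, 0, 0, 1],
    [0, 0, 0, 0, 0, 0, 1]
  ]
}}

```text
t: 3.15
tcp_pos: [0.4539, 0.193, 0.4]
tool_rot: [0.749, 0.662, -0.001, 0.0]
force: [0.2, -0.4, -0.8]
finger_gap: 1.004
gripper_force: 0.0
```

Run:
```python
from h import *
d=snap('wrist'); np.savez('w2.npz',**d); cv2.imwrite('pics/w2.png',d['image'][:,:,::-1])
W=cloud(d); z=W[...,2]; hsv=cv2.cvtColor(d['image'],cv2.COLOR_RGB2HSV);H,S,V=[hsv[...,i].astype(int) for i in range(3)]
o=(H>3)&(H<18)&(S>140)
m=o&(z>.195)
c=np.argwhere(m); P=np.array([ray(d,u,v,.211)[:2] for v,u in c],np.float32)
print('bar',len(P),cv2.minAreaRect(P),np.nanmean(W[m],0))
m=o&(z>.14)&(z<.165); c=np.argwhere(m); P=np.array([ray(d,u,v,.155)[:2] for v,u in c],np.float32)
print('cap',len(P),cv2.minEnclosingCircle(P),np.nanmean(W[m],0))
r=cv2.minAreaRect(np.array([p[:2] for p in W[o&(z>.195)]],np.float32)); print(r)
go([.453,.311,.40],83)
```

```text
bar 1183 ((0.4548046290874481, 0.30157944560050964), (0.0748155415058136, 0.011658978648483753), 82.60144805908203) [0.4551755  0.30312855 0.21078556]
cap 2816 ((0.4556978940963745, 0.309010773897171), 0.035566866397857666) [0.45697544 0.30919622 0.15599291]
((0.4546569883823395, 0.30182257294654846), (0.07546522468328476, 0.011906587518751621), 82.66875457763672)
tcp [0.454  0.1922 0.4001] yaw 82.87 shift [ 0.1177 -0.0157 -0.    ] wz -0.13
```

View pics/w2.png

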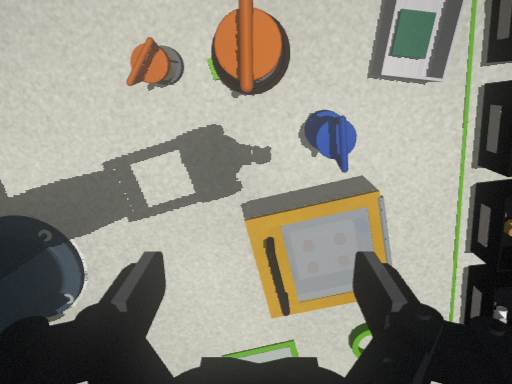

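The large lantern is at (247,45), with its handle running up the picture. The small one is at (150,62), the blue one at (330,135), and the guard bar at (277,275). The gripper is already at the right yaw, so I move over the handle and down.

Emit:
{"name": "drive_tool", "arguments": {
  "plan": [
    [0.03, -0.003, 0, 0, 0, 0, 1],
    [0.04, -0.005, 0, 0, 0, 0, 1],
    [0.03, -0.004, 0.01, 0, 0, 0, 1],
    [0.016, -0.0015, 0.03, 0, 0, 0, 1],
    [0, 0, 0.04, 0, 0, 0, 1],
    [0, 0, 0.04, 0, 0, 0, 1],
    [0, 0, 0.04, 0, 0, 0, 1],
    [0, 0, 0.02, 0, 0, 0, 1],
    [0, 0, 0.02, 0, 0, 0, 1],
    [0, 0, 0, 0, 0, 0, 1]
  ]
}}

```text
t: 4.2
tcp_pos: [0.4539, 0.307, 0.1977]
tool_rot: [0.75, 0.661, -0.003, -0.001]
force: [0.0, -0.3, 0.4]
finger_gap: 0.997
gripper_force: 0.0
```

Emit:
{"name": "drive_tool", "arguments": {
  "plan": [
    [0, 0, 0, 0, 0, 0, 0],
    [0, 0, 0, 0, 0, 0, -0.5],
    [0, 0, 0, 0, 0, 0, -1],
    [0, 0, 0, 0, 0, 0, -1],
    [0, 0, 0, 0, 0, 0, -1],
    [0, 0, 0, 0, 0, 0, -1],
    [0, 0, 0, 0, 0, 0, -1],
    [0, 0, 0, 0, 0, 0, -1]
  ],
  "newtons": 60
}}

```text
t: 5.0
tcp_pos: [0.4559, 0.3096, 0.201]
tool_rot: [0.749, 0.662, 0.001, 0.001]
force: [1.8, 0.9, 5.0]
finger_gap: 0.118
gripper_force: 58.7
```

Emit:
{"name": "drive_tool", "arguments": {
  "plan": [
    [0, 0, -0.005, 0, 0, 0, -1],
    [0, 0, -0.01, 0, 0, 0, -1],
    [0, 0, -0.015, 0, 0, 0, -1],
    [0, 0, -0.02, 0, 0, 0, -1],
    [0, 0, -0.025, 0, 0, 0, -1],
    [0, 0, -0.025, 0, 0, 0, -1],
    [0, 0, -0.025, 0, 0, 0, -1],
    [0, 0, -0.025, 0, 0, 0, -1],
    [0, 0, -0.015, 0, 0, 0, -1],
    [0, 0, -0.005, 0, 0, 0, -1]
  ]
}}

```text
t: 6.0
tcp_pos: [0.4549, 0.3096, 0.3719]
tool_rot: [0.749, 0.662, 0.001, 0.0]
force: [0.3, 0.8, -4.6]
finger_gap: 0.12
gripper_force: 58.5
```

Run:
```python
from h import *
s=manip.sense(); print(s['force'],s['finger_gap'],s['gripper_force'],s['q'].round(2))
d=snap('side'); cv2.imwrite('pics/s2.png',cv2.resize(d['image'][:,:,::-1],(800,600))[150:550,150:600])
d=snap('wrist');np.savez('w3.npz',**d)
go([.455,-.2,.371]);go([.407,-.309,.371])
```

```text
[ 0.29899405  0.76407137 -4.60878559] 0.11982384662604556 58.549248576164246 [0.39 0.3  1.45 0.   1.39 0.52]
tcp [0.4546 0.3094 0.3704] yaw 82.95 shift [-0.5055  0.063  -0.0006] wz None
tcp [0.4546 0.3094 0.3704] yaw 82.95 shift [-6.195e-01  2.870e-02 -6.000e-04] wz None
```

View pics/s2.png

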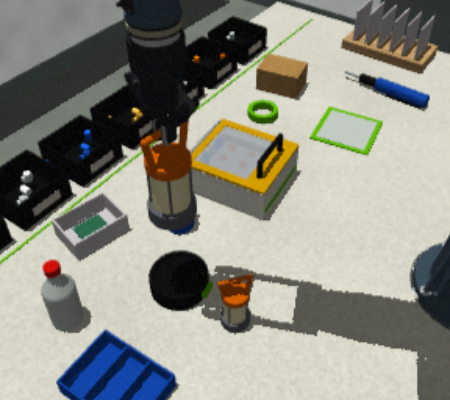

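The lantern hangs upright at (170,190), clear of the empty cup at (180,280), and nothing else was touched. Now I carry it over the tester to the pad.

Emit:
{"name": "drive_tool", "arguments": {
  "plan": [
    [-0.008, 0, 0, 0, 0, 0, -1],
    [-0.016, 0.001, 0, 0, 0, 0, -1],
    [-0.025, 0.001, 0, 0, 0, 0, -1],
    [-0.032, 0.002, 0, 0, 0, 0, -1],
    [-0.036, 0.002, 0, 0, 0, 0, -1],
    [-0.036, 0.002, 0, 0, 0, 0, -1],
    [-0.036, 0.002, 0, 0, 0, 0, -1],
    [-0.036, 0.002, 0, 0, 0, 0, -1],
    [-0.036, 0.002, 0, 0, 0, 0, -1],
    [-0.036, 0.002, 0, 0, 0, 0, -1]
  ]
}}

```text
t: 7.1
tcp_pos: [0.4328, 0.0105, 0.3696]
tool_rot: [0.75, 0.662, -0.001, -0.001]
force: [-0.1, 0.2, -5.6]
finger_gap: 0.112
gripper_force: 58.6
```

Emit:
{"name": "drive_tool", "arguments": {
  "plan": [
    [-0.036, 0.002, 0, 0, 0, 0, -1],
    [-0.036, 0.002, 0, 0, 0, 0, -1],
    [-0.036, 0.002, 0, 0, 0, 0, -1],
    [-0.036, 0.002, 0, 0, 0, 0, -1],
    [-0.036, 0.002, 0, 0, 0, 0, -1],
    [-0.036, 0.001, 0, 0, 0, 0, -1],
    [-0.036, 0.001, 0, 0, 0, 0, -1],
    [-0.035, 0, 0, 0, 0, 0, -1],
    [-0.023, 0, 0, 0, 0, 0, -1],
    [-0.012, 0, 0, 0, 0, 0, -1]
  ]
}}

```text
t: 8.1
tcp_pos: [0.4049, -0.3106, 0.3693]
tool_rot: [0.75, 0.661, -0.001, -0.001]
force: [0.2, -0.2, -4.5]
finger_gap: 0.113
gripper_force: 58.5
```

Run:
```python
from h import *
go([.407,-.309,.176])
# guard bar from the earlier wrist view
d=dict(np.load('w2.npz')); W=cloud(d); z=W[...,2]; hsv=cv2.cvtColor(d['image'],cv2.COLOR_RGB2HSV);V=hsv[...,2]
v,u=np.mgrid[:384,:512]
m=(V<70)&(z>.118)&(z<.14)&(u>255)&(u<300)&(v>225)&(v<325)
P=np.array([ray(d,a,b,.1275)[:2] for b,a in np.argwhere(m)],np.float32); print('gbar',len(P),cv2.minAreaRect(P),np.nanmean(W[m],0))
```

```text
tcp [ 0.4049 -0.3106  0.3693] yaw 82.76 shift [0.0018 0.0022 0.1933] wz None
gbar 474 ((0.4570351541042328, -0.0016176365315914154), (0.01077076606452465, 0.11269833147525787), 6.314025402069092) [4.56805911e-01 2.73004652e-04 1.27061993e-01]
```

Emit:
{"name": "drive_tool", "arguments": {
  "plan": [
    [0.001, 0.001, 0.01, 0, 0, 0, -1],
    [0.001, 0.001, 0.02, 0, 0, 0, -1],
    [0, 0, 0.03, 0, 0, 0, -1],
    [0, 0, 0.03, 0, 0, 0, -1],
    [0, 0, 0.03, 0, 0, 0, -1],
    [0, 0, 0.03, 0, 0, 0, -1],
    [0, 0, 0.02, 0, 0, 0, -1],
    [0, 0, 0.01, 0, 0, 0, -1],
    [0, 0, 0.007, 0, 0, 0, -1],
    [0, 0, 0.002, 0, 0, 0, -1]
  ]
}}

```text
t: 9.1
tcp_pos: [0.4091, -0.306, 0.1811]
tool_rot: [0.749, 0.662, 0.0, -0.0]
force: [0.5, 0.3, -4.7]
finger_gap: 0.119
gripper_force: 58.6
```

Emit:
{"name": "drive_tool", "arguments": {
  "plan": [
    [0, 0, 0.002, 0, 0, 0, -1],
    [0, 0, 0.002, 0, 0, 0, -1],
    [0, 0, 0.002, 0, 0, 0, -1],
    [0, 0, 0.001, 0, 0, 0, -1],
    [0, 0, 0, 0, 0, 0, -1]
  ]
}}

```text
t: 9.6
tcp_pos: [0.409, -0.3066, 0.1744]
tool_rot: [0.749, 0.662, 0.0, 0.0]
force: [0.3, 0.2, -4.6]
finger_gap: 0.117
gripper_force: 58.6
```

Run:
```python
from h import *
for i in range(3):
    s=manip.sense();print(s['force'],s['tcp_pos']); d=snap('side')
cv2.imwrite('pics/s3.png',d['image'][60:300,200:420,::-1].repeat(2,0).repeat(2,1))
```

```text
[ 0.31073187  0.24676949 -4.59106875] [ 0.40895683 -0.30660271  0.17439261]
[-0.10408921  0.17676636 -4.30115275] [ 0.40900816 -0.30663071  0.17440872]
[-0.00896572  0.11299921 -3.99307277] [ 0.40901494 -0.3066547   0.17442479]
```

View pics/s3.png

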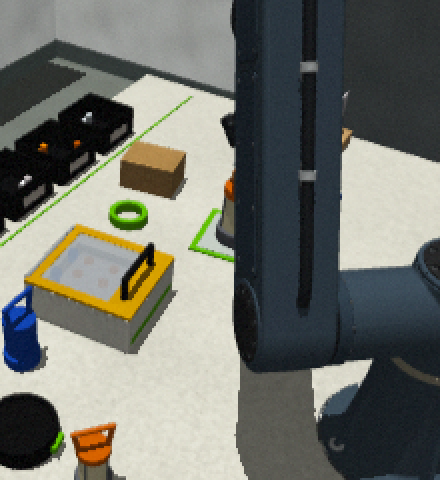

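The arm hides most of the lantern in this view; only its left side is visible, over the pad at (228,215). The force still carries the full weight (about 4.6 N), so I step down until it drops.

Emit:
{"name": "drive_tool", "arguments": {
  "plan": [
    [0, 0, 0.001, 0, 0, 0, -1],
    [0, 0, 0.001, 0, 0, 0, -1],
    [0, 0, 0, 0, 0, 0, -1]
  ]
}}

```text
t: 10.05
tcp_pos: [0.41, -0.307, 0.174]
tool_rot: [0.749, 0.662, 0.0, 0.001]
force: [1.1, 2.5, 6.8]
finger_gap: 0.115
gripper_force: 60.0
```

Emit:
{"name": "drive_tool", "arguments": {
  "plan": [
    [0, 0, 0.001, 0, 0, 0, -1],
    [0, 0, 0, 0, 0, 0, -1]
  ]
}}

```text
t: 10.25
tcp_pos: [0.41, -0.3071, 0.1739]
tool_rot: [0.749, 0.662, 0.0, 0.002]
force: [-1.4, 3.9, 13.9]
finger_gap: 0.113
gripper_force: 60.7
```

It is in contact with the pad. I ease off, then open and rise straight up.

Emit:
{"name": "drive_tool", "arguments": {
  "plan": [
    [0, 0, -0.002, 0, 0, 0, -1],
    [0, 0, 0, 0, 0, 0, -0.6],
    [0, 0, 0, 0, 0, 0, -0.3],
    [0, 0, 0, 0, 0, 0, 0],
    [0, 0, 0, 0, 0, 0, 0.5],
    [0, 0, 0, 0, 0, 0, 1],
    [0, 0, 0, 0, 0, 0, 1],
    [0, 0, 0, 0, 0, 0, 1]
  ]
}}

```text
t: 11.05
tcp_pos: [0.409, -0.3066, 0.1733]
tool_rot: [0.749, 0.662, 0.0, -0.0]
force: [-0.6, -0.8, -0.4]
finger_gap: 1.0
gripper_force: 0.0
```

Emit:
{"name": "drive_tool", "arguments": {
  "plan": [
    [0, 0, -0.01, 0, 0, 0, 1],
    [0, 0, -0.02, 0, 0, 0, 1],
    [0, 0, -0.03, 0, 0, 0, 1],
    [0, 0, -0.03, 0, 0, 0, 1],
    [0, 0, -0.03, 0, 0, 0, 1],
    [0, 0, -0.03, 0, 0, 0, 1],
    [0, 0, -0.02, 0, 0, 0, 1],
    [0, 0, -0.01, 0, 0, 0, 1]
  ]
}}

```text
t: 11.85
tcp_pos: [0.4095, -0.3071, 0.3562]
tool_rot: [0.749, 0.662, -0.0, 0.002]
force: [0.5, 0.2, 0.1]
finger_gap: 1.004
gripper_force: 0.0
```

Run:
```python
from h import *
go([.458,-.08,.353],96.4)
```

```text
tcp [ 0.4095 -0.3071  0.3562] yaw 82.94 shift [0.2313 0.0202 0.0026] wz -13.46
```

Emit:
{"name": "drive_tool", "arguments": {
  "plan": [
    [0.02, 0.002, 0, 0, 0, 0, 1],
    [0.035, 0.003, 0, 0, 0, 0, 1],
    [0.04, 0.004, 0, 0, 0, 0, 1],
    [0.04, 0.004, 0, 0, 0, 0, 1],
    [0.04, 0.004, 0, 0, 0, 0, 1],
    [0.035, 0.003, 0, 0, 0, 0, 1],
    [0.02, 0, 0, 0, 0, 0, 1],
    [0, 0, 0, 0, 0, -7, 1],
    [0, 0, 0, 0, 0, -6.4, 1],
    [0, 0, 0, 0, 0, 0, 1]
  ]
}}

```text
t: 12.85
tcp_pos: [0.4567, -0.0802, 0.353]
tool_rot: [0.667, 0.745, -0.0, -0.001]
force: [0.5, -0.2, 0.2]
finger_gap: 1.004
gripper_force: 0.0
```

Emit:
{"name": "drive_tool", "arguments": {
  "plan": [
    [0, 0, 0, 0, 0, 0, 1],
    [0, 0, 0, 0, 0, 0, 1]
  ]
}}

```text
t: 13.05
tcp_pos: [0.4569, -0.0809, 0.3532]
tool_rot: [0.668, 0.744, -0.0, -0.0]
force: [-0.4, -0.0, -0.2]
finger_gap: 1.001
gripper_force: 0.0
```

Run:
```python
from h import *
d=snap('wrist'); np.savez('w4.npz',**d)
W=cloud(d); z=W[...,2]; hsv=cv2.cvtColor(d['image'],cv2.COLOR_RGB2HSV);H,S,V=[hsv[...,i].astype(int) for i in range(3)]
x,y=W[...,0],W[...,1]
m=(V<80)&(z>.115)&(z<.14)&(abs(x-.457)<.04)&(abs(y)<.08)
P=np.array([ray(d,a,b,.1275)[:2] for b,a in np.argwhere(m)],np.float32); print('gbar',len(P),cv2.minAreaRect(P),np.nanmean(W[m],0))
Y=(H>15)&(H<32)&(S>100)&(abs(y)<.2)&(x<.7)&(z>.06)&(z<.1); P=np.array([ray(d,a,b,.0785)[:2] for b,a in np.argwhere(Y)],np.float32); print('yel',len(P),cv2.minAreaRect(P),np.nanmean(z[Y]))
d2=snap('scene'); W=cloud(d2);z=W[...,2];x,y=W[...,0],W[...,1]
hs=cv2.cvtColor(d2['image'],cv2.COLOR_RGB2HSV);H,S=hs[...,0].astype(int),hs[...,1]
m=(H<18)&(S>90)&(abs(x-.41)<.08)&(abs(y+.31)<.08)&(z>.05)
print('lamp',m.sum(),np.nanmean(W[m],0),np.nanmax(z[m]));mm=m&(z>.12)&(z<.135); print('cap',np.nanmin(W[mm],0),np.nanmax(W[mm],0))
a=d['image'];b=d2['image'][150:350,60:360].repeat(2,0).repeat(2,1)
cv2.imwrite('pics/c4.png',cv2.resize(np.vstack([cv2.resize(a,(600,450)),cv2.resize(b,(600,400))])[:,:,::-1],(424,600)))
go([.457,-.0016,.3])
```

```text
gbar 1180 ((0.4564298987388611, -0.006654486060142517), (0.011577012948691845, 0.10811831057071686), 6.38023567199707) [ 0.45631237 -0.0042537   0.1274265 ]
yel 12068 ((0.5268673300743103, 0.0005476996302604675), (0.2021765261888504, 0.1794312745332718), 6.268652439117432) 0.0825026997783068
lamp 364 [ 0.41529158 -0.31014811  0.13871702] 0.187893024224273
cap [ 0.3768997  -0.34108389  0.12054405] [ 0.45051004 -0.27700676  0.13356739]
tcp [ 0.457  -0.081   0.3532] yaw 96.25 shift [0.0789 0.0086 0.0532] wz None
```

View pics/c4.png

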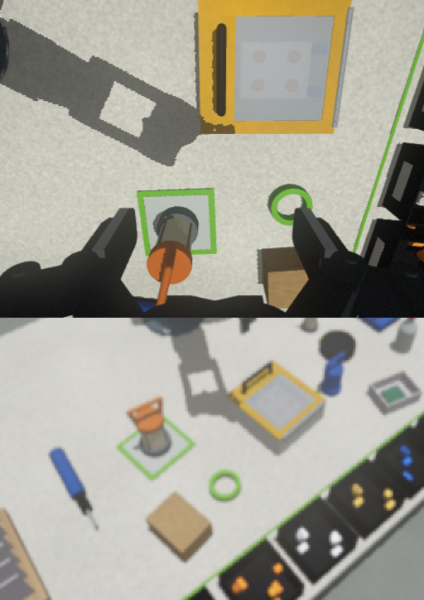

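The lantern stands upright on the pad, at (176,225) in the wrist view. The guard bar is at (221,70). Next I move over the bar, go down, and grip it.

Emit:
{"name": "drive_tool", "arguments": {
  "plan": [
    [0.025, 0.003, 0.01, 0, 0, 0, 1],
    [0.03, 0.003, 0.03, 0, 0, 0, 1],
    [0.02, 0.002, 0.04, 0, 0, 0, 1],
    [0, 0, 0.04, 0, 0, 0, 1],
    [0, 0, 0.04, 0, 0, 0, 1],
    [0, 0, 0.03, 0, 0, 0, 1],
    [0, 0, 0.02, 0, 0, 0, 1],
    [0, 0, 0.015, 0, 0, 0, 1],
    [0, 0, 0.011, 0, 0, 0, 1],
    [0, 0, 0, 0, 0, 0, 1]
  ]
}}

```text
t: 14.15
tcp_pos: [0.4562, -0.0054, 0.1162]
tool_rot: [0.667, 0.745, -0.001, -0.001]
force: [1.3, -0.5, 0.6]
finger_gap: 0.999
gripper_force: 0.0
```

Emit:
{"name": "drive_tool", "arguments": {
  "plan": [
    [0, 0, 0, 0, 0, 0, 0],
    [0, 0, 0, 0, 0, 0, -0.4],
    [0, 0, 0, 0, 0, 0, -0.7],
    [0, 0, 0, 0, 0, 0, -1],
    [0, 0, 0, 0, 0, 0, -1],
    [0, 0, 0, 0, 0, 0, -1],
    [0, 0, 0, 0, 0, 0, -1],
    [0, 0, 0, 0, 0, 0, -1]
  ],
  "newtons": 30
}}

```text
t: 14.95
tcp_pos: [0.4571, -0.0054, 0.1177]
tool_rot: [0.667, 0.745, 0.0, 0.0]
force: [-0.3, -0.0, 5.5]
finger_gap: 0.134
gripper_force: 29.4
```

Run:
```python
from h import *
s=manip.sense(); p=s['tcp_pos'];print(p,s['force'],s['finger_gap'],s['gripper_force'])
y=np.radians(6.3); 
# TCP path: circle about the hinge, tool pitched by f*theta about tool x (bar axis)
R0=np.hypot(.17,.046);a0=np.arctan2(.046,.17)
for f in [0,.5]:
    prev=None
    for k in range(0,21):
        th=np.radians(3*k); a=a0+th; b=f*th
        bar=np.array([-R0*np.cos(a),R0*np.sin(a)])          # (forward, up)
        t=bar+.005*np.array([-np.sin(b),-np.cos(b)])       # TCP ahead of bar along tool z, tool z=(-sin b,-cos b)
        if prev is not None and k%2==0:
            dd=t-prev[0]; bb=prev[1]; ty=np.array([np.cos(bb),-np.sin(bb)]); tz=np.array([-np.sin(bb),-np.cos(bb)])
            print(f,3*k,'dy',(dd@ty).round(4),'dz',(dd@tz).round(4))
        if k%2==0: prev=(t,b)
```

```text
[ 0.45710412 -0.00539081  0.11773545] [-0.29420522 -0.01772643  5.46896016] 0.1343076436039328 29.44091409444809
0 6 dy 0.0057 dz -0.0175
0 12 dy 0.0075 dz -0.0168
0 18 dy 0.0093 dz -0.0159
0 24 dy 0.0109 dz -0.0149
0 30 dy 0.0124 dz -0.0137
0 36 dy 0.0137 dz -0.0123
0 42 dy 0.0149 dz -0.0108
0 48 dy 0.016 dz -0.0092
0 54 dy 0.0169 dz -0.0075
0 60 dy 0.0175 dz -0.0057
0.5 6 dy 0.0055 dz -0.0175
0.5 12 dy 0.0064 dz -0.0172
0.5 18 dy 0.0073 dz -0.0168
0.5 24 dy 0.0081 dz -0.0164
0.5 30 dy 0.009 dz -0.0159
0.5 36 dy 0.0098 dz -0.0154
0.5 42 dy 0.0106 dz -0.0149
0.5 48 dy 0.0114 dz -0.0143
0.5 54 dy 0.0121 dz -0.0137
0.5 60 dy 0.0128 dz -0.013
```

Grip confirmed on the bar (gap 0.13, 29 N). I raise it along the arc with the tool kept vertical, 3 degrees per row.

Emit:
{"name": "drive_tool", "arguments": {
  "plan": [
    [0, 0.0026, -0.0088, 0, 0, 0, -1],
    [0, 0.003, -0.0087, 0, 0, 0, -1],
    [0, 0.0035, -0.0085, 0, 0, 0, -1],
    [0, 0.004, -0.0083, 0, 0, 0, -1],
    [0, 0.0044, -0.0081, 0, 0, 0, -1],
    [0, 0.0049, -0.0078, 0, 0, 0, -1],
    [0, 0.0053, -0.0076, 0, 0, 0, -1],
    [0, 0.0056, -0.0073, 0, 0, 0, -1],
    [0, 0.006, -0.007, 0, 0, 0, -1],
    [0, 0.0064, -0.0067, 0, 0, 0, -1]
  ]
}}

```text
t: 15.95
tcp_pos: [0.4999, -0.0005, 0.1965]
tool_rot: [0.667, 0.745, -0.002, -0.002]
force: [-7.2, -4.3, 3.0]
finger_gap: 0.124
gripper_force: 29.4
```

```bash
cat > g.py <<'E'
from h import *
s=manip.sense();p=s['tcp_pos']+np.array([0,0,.005]);print(p,s['force'],s['ft_torque'],s['finger_gap'],s['gripper_force'])
h=np.array([.6264,.0115,.0755]);y=np.radians(6.3);e=np.array([np.cos(y),np.sin(y),0])
r=p-h; print('R',np.hypot(r@e,r[2]),'guard',np.degrees(np.arctan2(r[2],-(r@e))-np.arctan2(.046,.17)))
E
python3 g.py
```

```text
[ 4.99885324e-01 -4.50008983e-04  2.01501986e-01] [-7.18056966 -4.27132038  2.96312697] [-0.73633442  1.30826285  0.02431012] 0.12407086440475942 29.402169585227966
R 0.17894481179924365 guard 29.619027351230443
```

Emit:
{"name": "drive_tool", "arguments": {
  "plan": [
    [0, 0.0067, -0.0063, 0, 0, 0, -1],
    [0, 0.007, -0.006, 0, 0, 0, -1],
    [0, 0.0073, -0.0056, 0, 0, 0, -1],
    [0, 0.0076, -0.0052, 0, 0, 0, -1],
    [0, 0.0079, -0.0048, 0, 0, 0, -1],
    [0, 0.0081, -0.0044, 0, 0, 0, -1],
    [0, 0.0083, -0.004, 0, 0, 0, -1],
    [0, 0.0085, -0.0035, 0, 0, 0, -1],
    [0, 0.0087, -0.0031, 0, 0, 0, -1],
    [0, 0.0088, -0.0026, 0, 0, 0, -1]
  ]
}}

```text
t: 16.95
tcp_pos: [0.5803, 0.0085, 0.2438]
tool_rot: [0.667, 0.745, -0.0, -0.0]
force: [-4.6, -1.6, 5.8]
finger_gap: 0.126
gripper_force: 31.0
```

Emit:
{"name": "drive_tool", "arguments": {
  "plan": [
    [0, 0, 0, 0, 0, 0, -1],
    [0, 0, 0, 0, 0, 0, -1],
    [0, 0, 0, 0, 0, 0, -1],
    [0, 0, 0, 0, 0, 0, -1],
    [0, 0, 0, 0, 0, 0, -1]
  ]
}}

```text
t: 17.45
tcp_pos: [0.581, 0.0086, 0.2437]
tool_rot: [0.667, 0.745, 0.001, 0.001]
force: [-3.3, -1.8, 6.7]
finger_gap: 0.13
gripper_force: 31.3
```

```bash
cat >> g.py <<'E'
d=snap('side'); W=cloud(d);hs=cv2.cvtColor(d['image'],cv2.COLOR_RGB2HSV);H,S=hs[...,0].astype(int),hs[...,1]
x,yy,z=W[...,0],W[...,1],W[...,2]
m=(H>17)&(H<32)&(S>130)&(abs(yy)<.2)&(x>.4)&(x<.72)&(z>.06)
P=W[m]; a=(P-h)@e; b=P[:,2]-h[2]; c=np.polyfit(a,b,1) if np.ptp(a)>np.ptp(b) else None
u,sv,vt=np.linalg.svd(P-np.median(P,0),full_matrices=False); nrm=vt[2]*np.sign(vt[2][2]); print(len(P),'plane tilt',np.degrees(np.arccos(nrm[2])),nrm,sv)
cv2.imwrite('pics/s5.png',cv2.resize(d['image'][:,:,::-1],(800,600)))
E
python3 g.py
```

```text
[0.58097782 0.00856492 0.24871479] [-3.32722798 -1.77227222  6.68176113] [-0.20396422  0.65078185 -0.00432123] 0.12963463252156995 31.309172809123993
R 0.17908344278083704 guard 60.15038246934244
228 plane tilt 60.34072010016262 [0.8643852  0.08927713 0.49484121] [1.11007737 0.92906017 0.02433864]
```

View pics/s5.png

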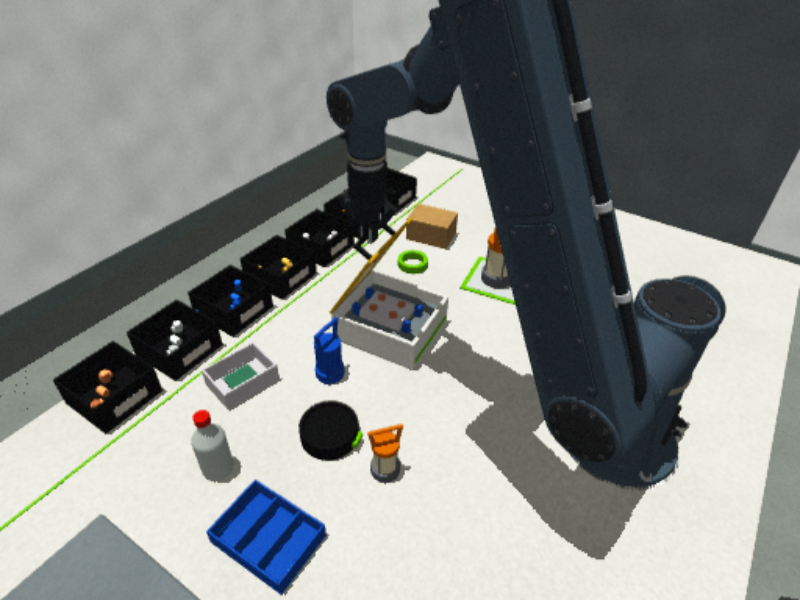

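The guard is held open at (375,265), and its plane measures 60.3°. The lantern stands on the pad at (495,260), and the other things are where they were.

```bash
python3 -c "
from station import manip
print(manip.sign_off())"
```

```text
the job is handed in; nothing more can be done
None
```

The lantern stands upright and let go, near the centre of the green-edged pad, the gripper holds the guard at about 60° (measured 60.3°), and the job is handed in; no verdict was returned.

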